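# Load the sloping drill jig and lock it

### The job

Lay the short steel bar flat in the bed of the sloping drill jig, between the four pins and with its lower end against the foot stop; have it lying flat on the slope before you let go, do not drop it in. Then swing the hinged leaf fully down over the bar and push the round-knobbed bolt fully home over the leaf's tongue. Leave the other things on the bench where they lie.

Things in the scene. Friction and masses are not known exactly. Their poses are not given: they have to be found in the camera images.
- bar_centre (a point): Centre of the loose steel bar, a plain solid bar 20 mm wide, 85 mm long, 12 mm thick, 0.08 to 0.17 kg, lying flat on the worktop to the right of the jig. Its y axis runs along the 85 mm length, x across the 20 mm width, z out of its upper face; it may be used either way round.
- jig: Drill jig of bare metal, fixed. Origin on the worktop under the middle of its bed; x points level to its hinged rear (up the slope), y to its left, z up. Base plate x -78 to 78, y -40 to 50, 10 mm high. At the foot two steel posts, 60 mm high, guide the bolt: x -72 to -52, y 12 to 34 and y -28 to -12 mm.
- nest: The jig's bed, 56 mm wide, sloping 25 degrees; origin on its surface, 50 mm above the jig's origin. x up the slope, y left, z square out of the bed. A seated bar lies along x, centre (0, 0, 6) mm. Four round-headed pins 7 mm thick, 9 mm high, at x +-30, y +-16 mm leave 2.5 mm on each side of the bar; the sides between them are open for fingers.
- foot_stop (a point): Middle of the top edge of the foot stop's face, which the bar's lower end meets: x = -42.5, z = 8 mm in the bed's frame. The stop is 28 mm wide, 8 mm high, square to the bed.
- leaf (a joint): Angle of the hinged leaf: 0 = closed, parallel to the bed, 2 mm clear of a seated bar; it grows as it opens; 2.01 = upright, 2.7 = limit. It starts open, leaning back from the robot (2.1 to 2.35). The hinge is stiff (0.22 N m): the leaf stays where it is left and must be brought all the way down.
- leaf_hinge (a point): Middle of the leaf's hinge line, (62, 0, 17) mm in the bed's frame; the axis is the jig's y. Turns with the leaf: -x to the tongue, z out of the face that is on top when closed (far from the robot when open). Plate 6 mm thick, centred on the hinge line, 44 mm wide out to 100 mm, then a 16 mm wide tongue out to 126 mm; a drill bush 18 mm across, 4 mm proud of the top, 40 mm out.
- leaf_press (a point): Point on the leaf's top face, mid-width, 80 mm from the hinge line: a good place to push it down; it moves with the leaf.
- bolt (a joint): Travel of the locking bolt: 0 = drawn back (to the jig's left), 0.03 = fully home across the leaf's tongue, against its stop; starts at 0 to 0.006. It slides along the jig's -y with about 1.5 N of friction and stays where it is left.
- bolt_end (a point): Middle of the outer (left) end face of the bolt's knob, 50 mm above the worktop, at jig x = -62 mm, y = 86 mm at travel 0 and 56 mm at home. The knob is a dark steel cylinder, 22 mm across, 18 mm long, axis along the jig's y; free space to its left. Push it towards the jig's -y.
- hex_bolt: Bystander: hexagon-headed bolt, 50 mm long, 17 mm high, lying between the bar and the jig. Origin at its underside.
- nut: Bystander: steel hexagon nut, 27 mm across, 13 mm high, lying between the bar and the jig. Origin at its underside.
- tube: Bystander: square steel tube, 220 mm long and 17 mm square, lying behind the bar. Origin at its underside.
- masking_tape: Bystander: roll of masking tape lying flat, 100 mm across, 25 mm high, left of the jig. Origin at its underside.
- spanner: Bystander: flat spanner, 220 mm long, 6 mm thick, left of the jig. Origin at its underside.
- bar: The same steel bar as bar_centre; origin at the centre of its underside.
Mind the look-alikes: they are no part of the job. Of the things like the bar, leave any that is turquoise; of the rest the larger one is meant.

How it is judged (in metres and radians):
On the way, in this order (a step that is already met when the one before it is completed fails the run):
1. the bar lies flat in the bed, between the pins and against the foot stop (within 6 mm), while the fingers still hold it (x of bar_centre in the frame of nest between -0.004 and 0.006 m and y of bar_centre in the frame of nest between -0.006 and 0.006 m and z of bar_centre in the frame of nest between 0.002 and 0.01 m and angle between the z axis of bar_centre and the z axis of nest, either way round below 0.12 rad and angle between the y axis of bar_centre and the x axis of nest, either way round below 0.15 rad and contact force between the fingers and bar above 0.3 N), for 0.1 s.
2. the leaf is closed over the seated bar (x of bar_centre in the frame of nest between -0.004 and 0.006 m and y of bar_centre in the frame of nest between -0.006 and 0.006 m and z of bar_centre in the frame of nest between 0.002 and 0.01 m and angle between the z axis of bar_centre and the z axis of nest, either way round below 0.12 rad and angle between the y axis of bar_centre and the x axis of nest, either way round below 0.15 rad and value of joint leaf below 0.04 rad), for 0.2 s.
3. the bolt is fully home with the leaf closed and the bar seated (all of step 2 and value of joint bolt above 0.027 m), for 0.2 s.
At the end, for the whole second after the job is handed in: The bar rests flat in the bed (within 7 degrees), between the pins, its lower end within 6 mm of the foot stop; the leaf is closed to within 0.04 rad; the bolt is at least 27 mm along its 30 mm travel; the bar is at rest (all of step 3 and linear speed of bar below 0.02 m/s); the robot touches nothing.
It fails at once if a bystander is moved by more than 30 mm (distance of any of hex_bolt, nut, tube, masking_tape, spanner from where it was at the start of the episode above 0.03 m).
It also fails if it takes over 64 s, if anything falls off the work surface, if the arm or the gripper's body presses on something with over 40 N, if the wrist force passes 120 N, or if a joint passes its speed limit or range.

### The arm

A 6-joint arm with a two-finger parallel gripper is mounted at the origin on a cart in front of the work surface, level with it; the furniture and walls round the work are solid. World frame = base frame: x ahead of the robot, y to its left, z up, the work surface at z = 0. Lengths are in mm, angles in rad, forces in N, time in s.
With the tool pointing down it reaches from about 350 to 975 mm from the base axis. Payload 7.1 kg.
Tool frame: the origin (TCP) lies on the front face of the gripper's body, between the roots of the fingers; the fingertips stand 80 mm ahead of it and the grasp point (between the pads) lies 61 mm ahead of it (env.tips_ahead is the distance from the TCP to the fingertips, in mm); z points along the fingers, y is the direction in which the jaws open and shut (so a half turn about z gives the same grasp; the last joint's range is limited). The gripper opens to 88 mm and grips with 3 to 60 N. Pads are 20 mm wide; open, the fingers measure 115 mm over their backs; the gripper's body (75 mm by 178 mm) begins 61 mm behind the grasp point.
Start: joints at [-1.142, 0.423, 1.63, -0, 1.089, -0.019], TCP at [270.629, -563.352, 302.675] pointing down, gripper open.
Joint ranges: [-3, 3], [-0.9, 2.11], [0.09, 2.58], [-1.31, 4.45], [0.11, 2.69], [-2.54, 2.54]. Speed limits (rad/s): [2.39, 2.39, 3.01, 3.14, 3.14, 3.14].

### API

Orientations are given as a unit quaternion [x, y, z, w].
In Python, from station import env, set_gripper, viewer, workorder gives the robot as it stands. Calls block until the motion is done:
- env.reach(position, orientation): joint-space move of the TCP to a pose.
- env.move_l(position, rot=None, rate=150, f_stop=None): straight line of the TCP; rot=None keeps the orientation; rate is the mean speed in mm/s. With f_stop (N) it stops when the force on the tool has changed by that much, and returns True; else False.
- env.move_joints(angles): joint-space move.
- set_gripper(opening): finger opening in mm; the grip force is fixed at half the most; returns when the fingers have stopped.
- env.hold(seconds).
- env.ik(position, orientation): joint angles nearest the present ones, or None.
- env.read_state(): the state.
- viewer.camera(name): name is "side" or "top"; returns the picture (400x640x3 uint8, blue, green, red); there is no depth.
- viewer.camera_params(name): a dict with "fx", "fy", "cx", "cy" (pixels), "pose" (4x4, takes a point from camera to world coordinates). Camera axes: x right, y up, looking along -z (the intrinsics and any distortion apply to the point x, -y, -z); pixel columns grow to the right and rows downward; lengths in mm; the calibration is good to about 2 mm. A picture is of the moment at which its call begins. camera_params takes no time and is no camera call.
A pose or a line that the arm cannot do raises env.IKError and nothing moves.
- workorder.sign_off(): hands the job in, once; it reports no verdict.
The state is a dict: "time_s": time; "qpos": joint angles; "dq": joint speeds; "tau": joint torques, N m; "tool_pos": TCP position; "orientation": TCP orientation; "force": force on the tool from outside, world axes, zero at the start; "wrist_torque": the same for the moment, N m; "width": finger opening in mm.
Only numpy, scipy, OpenCV 4.12 (cv2) and the standard library are available. Lean on these libraries where they do the work, as an engineer would, in place of code of your own. Each camera call takes 0.05 s, during which the arm holds its last target.

## Working session

There is one attempt and no reset: what is moved stays moved. The work goes in short steps, each a Python script; the robot and the scene stay as the last script left them, time stands still between calls to the robot, and variables do not carry over. Pictures are saved under pics/ and viewed, and the job is handed in when it is done.

```bash
ls; mkdir -p pics; python3 - <<'E'
from station import env, set_gripper, viewer, workorder
import cv2
for n in("side","top"):
    cv2.imwrite(f"pics/{n}0.png",viewer.camera(n)); p=viewer.camera_params(n); print(n,p)
s=env.read_state(); print(s)
E
```

```text
pics
side {'fx': 421.36299850044753, 'fy': 421.36299850044753, 'cx': 317.766704778948, 'cy': 198.0185549803063, 'pose': array([[ 9.55081376e-01,  1.56194781e-01, -2.51838751e-01,
         2.80534426e+02],
       [-2.95346558e-01,  4.32049534e-01, -8.52117134e-01,
        -9.67768696e+02],
       [-2.42894342e-02,  8.88220913e-01,  4.58774055e-01,
         6.02575461e+02],
       [ 0.00000000e+00,  0.00000000e+00,  0.00000000e+00,
         1.00000000e+00]])}
top {'fx': 384.68170130589203, 'fy': 384.68170130589203, 'cx': 319.9003536697066, 'cy': 196.59254038243094, 'pose': array([[ 9.37422210e-03,  9.77829646e-01, -2.09192037e-01,
         3.30053178e+02],
       [-9.99955349e-01,  8.91708588e-03, -3.12828640e-03,
         1.88425121e+01],
       [-1.19354783e-03,  2.09212021e-01,  9.77869575e-01,
         1.16627832e+03],
       [ 0.00000000e+00,  0.00000000e+00,  0.00000000e+00,
         1.00000000e+00]])}
{'time_s': 0.1, 'qpos': array([-1.14201055e+00,  4.23793245e-01,  1.63059968e+00,  2.50557148e-06,
        1.08863501e+00, -1.90089045e-02]), 'dq': array([-0.00076617, -0.00039711, -0.0016105 ,  0.00118249, -0.00014391,
       -0.00139615]), 'tau': array([ 2.53239887e-04, -5.45615315e+01, -2.74325877e+01,  6.45283889e-02,
        1.88026205e-02, -4.82318569e-05]), 'tool_pos': array([ 270.46530873, -563.00769952,  301.96682768]), 'orientation': array([ 9.75039403e-01,  2.22030736e-01, -1.44922980e-04, -7.02854247e-04]), 'force': array([-0.52182162, -0.26561889, -0.37481226]), 'wrist_torque': array([ 0.02697121, -0.03933796, -0.04611772]), 'width': 87.9197263639367}
```

View pics/side0.png

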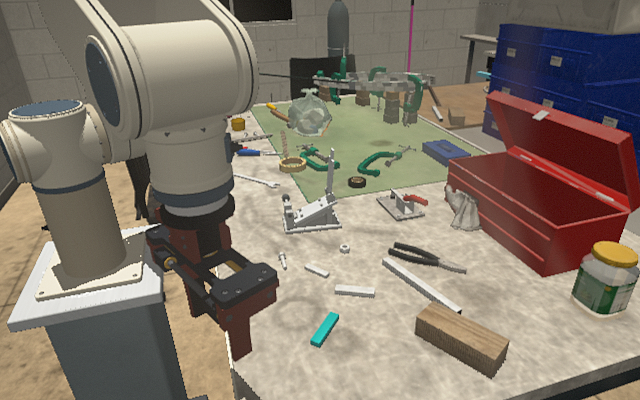

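View pics/top0.png

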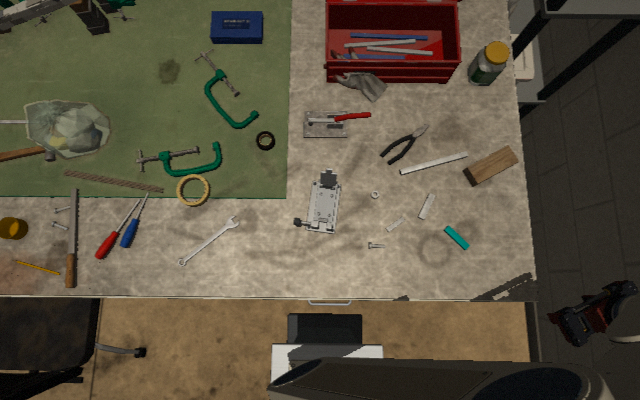

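```bash
python3 - <<'E'
import cv2
a=cv2.imread("pics/top0.png");b=cv2.imread("pics/side0.png")
cv2.imwrite("pics/tc.png",cv2.resize(a[160:260,280:480],None,fx=4,fy=4,interpolation=cv2.INTER_CUBIC))
cv2.imwrite("pics/sj.png",cv2.resize(b[140:240,270:370],None,fx=6,fy=6,interpolation=cv2.INTER_CUBIC))
cv2.imwrite("pics/tj.png",cv2.resize(a[160:250,280:370],None,fx=6,fy=6,interpolation=cv2.INTER_CUBIC))
E
```

```text
(no output)
```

View pics/tc.png

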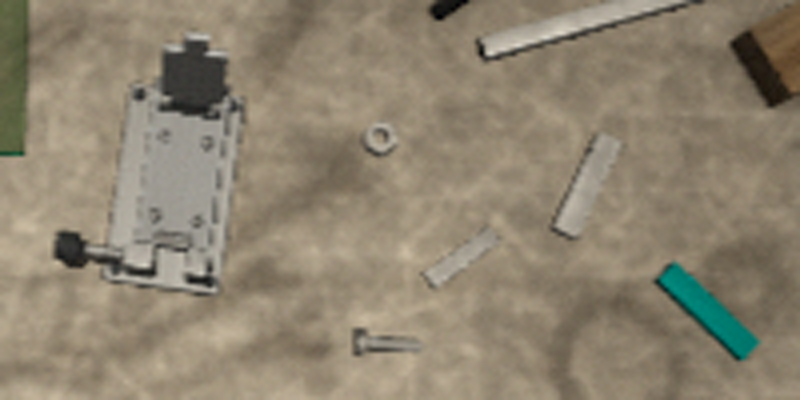

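View pics/sj.png

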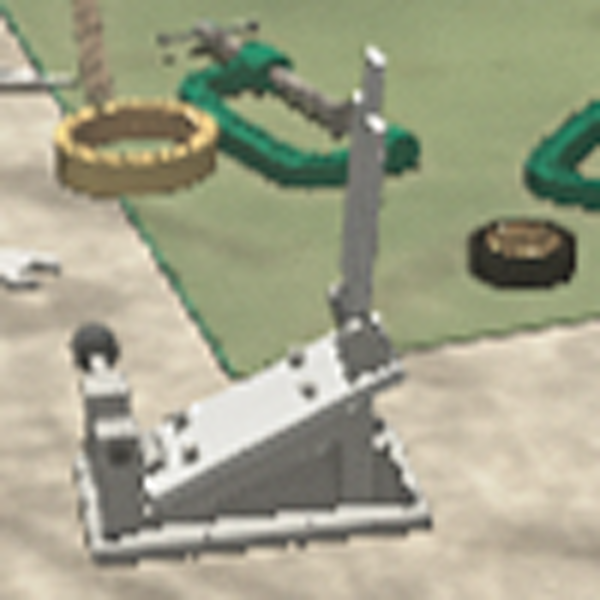

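View pics/tj.png

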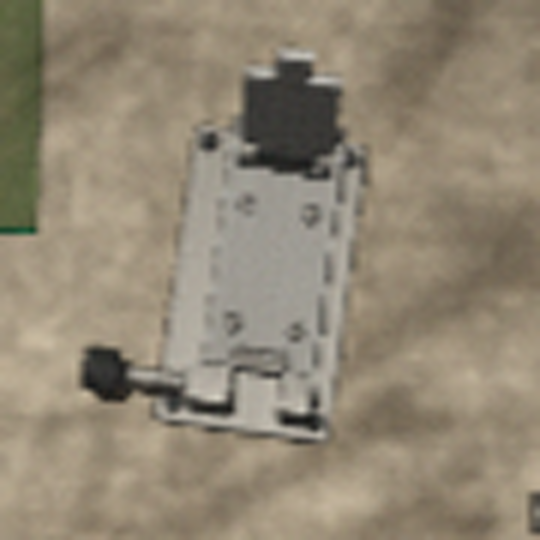

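```bash
cat > h.py <<'E'
import numpy as np, cv2
from station import env, set_gripper, viewer, workorder
def ray(n,u,v):
    p=viewer.camera_params(n);T=p["pose"]
    d=np.array([(u-p["cx"])/p["fx"],-(v-p["cy"])/p["fy"],-1.0])
    return T[:3,3],T[:3,:3]@d
def onz(n,u,v,z):
    o,d=ray(n,u,v);return o+d*(z-o[2])/d[2]
def proj(n,P):
    p=viewer.camera_params(n);T=p["pose"];q=T[:3,:3].T@(np.asarray(P)-T[:3,3])
    return p["cx"]+p["fx"]*q[0]/-q[2],p["cy"]-p["fy"]*q[1]/-q[2]
def uncrop(p,x0,y0,f): return x0+(p[0]+.5)/f-.5,y0+(p[1]+.5)/f-.5
def rigid(L,W):
    L=np.array(L)[:,:2];W=np.array(W)[:,:2];a=L-L.mean(0);b=W-W.mean(0)
    th=np.arctan2((a[:,0]*b[:,1]-a[:,1]*b[:,0]).sum(),(a*b).sum())
    R=np.array([[np.cos(th),-np.sin(th)],[np.sin(th),np.cos(th)]])
    t=W.mean(0)-R@L.mean(0);return th,t,W-(L@R.T+t)
E
python3 - <<'E'
from h import *
np.set_printoptions(precision=1,suppress=True)
c,s=np.cos(np.radians(25)),np.sin(np.radians(25))
def N(x,y,z): return np.array([x*c-z*s,y,50+x*s+z*c])
pinsL=[N(30,16,8),N(30,-16,8),N(-30,16,8),N(-30,-16,8)]
tp=[(246,204),(311,214),(232,322),(296,331)]
sp=[(297,360),(309,391),(180,421),(191,455)]
cl=[np.array(v) for v in[(-78,50,10),(-78,-40,10),(78,50,10),(78,-40,10)]]
cp=[(158,415),(325,434),(200,128),(365,152)]
for name,L,W in[("toppins",pinsL,[onz("top",*uncrop(p,280,160,6),l[2]) for p,l in zip(tp,pinsL)]),
 ("sidepins",pinsL,[onz("side",*uncrop(p,270,140,6),l[2]) for p,l in zip(sp,pinsL)]),
 ("base",cl,[onz("top",*uncrop(p,280,160,6),l[2]) for p,l in zip(cp,cl)])]:
    th,t,r=rigid(L,W);print(name,round(th,4),t,"\n",r)
# bar masks
a=cv2.imread("pics/top0.png");b=cv2.imread("pics/side0.png")
for n,im,box in(("top",a,(410,185,445,228)),("side",b,(325,275,385,308))):
    x0,y0,x1,y1=box;cr=im[y0:y1,x0:x1];cr=cv2.resize(cr,None,fx=8,fy=8,interpolation=cv2.INTER_CUBIC)
    hsv=cv2.cvtColor(cr,cv2.COLOR_BGR2HSV)
    m=((hsv[...,1]<32)&(hsv[...,2]>110)).astype(np.uint8)*255
    cv2.imwrite(f"pics/bar_{n}.png",np.vstack([cr,cv2.cvtColor(m,cv2.COLOR_GRAY2BGR)]))
    cs=cv2.findContours(m,0,2)[0];k=max(cs,key=cv2.contourArea)
    bx=cv2.boxPoints(cv2.minAreaRect(k));print(n,cv2.minAreaRect(k))
    for q in bx: print(uncrop(q,x0,y0,8),onz(n,*uncrop(q,x0,y0,8),12))
E
```

```text
toppins -0.1247 [547.8   7.4] 
 [[ 0.2  0.1]
 [-0.5  0.2]
 [ 0.2 -0.3]
 [ 0.  -0. ]]
sidepins -0.1165 [547.9  -1. ] 
 [[ 0.2 -0.7]
 [ 0.1  0.7]
 [-0.2  0.1]
 [-0.  -0.1]]
base -0.1304 [546.5   7. ] 
 [[ 2.1 -2.8]
 [ 5.   2.3]
 [-3.4 -1.7]
 [-3.7  2.3]]
top ((124.25852966308594, 188.72152709960938), (49.57457733154297, 168.16705322265625), 24.842390060424805)
(np.float32(417.86743), np.float32(216.38885)) [ 518.3 -275.3   12. ]
(np.float32(426.6988), np.float32(197.3131)) [ 577.7 -304.9   12. ]
(np.float32(432.3222), np.float32(199.91653)) [ 569.7 -321.8   12. ]
(np.float32(423.49084), np.float32(218.99228)) [ 510.4 -292.    12. ]
side ((239.01284790039062, 127.25111389160156), (322.66534423828125, 87.52023315429688), 4.927110195159912)
(np.float32(333.87723), np.float32(294.1866)) [ 505.8 -306.1   12. ]
(np.float32(334.81686), np.float32(283.28702)) [ 519.6 -272.6   12. ]
(np.float32(375.00098), np.float32(286.75116)) [ 597.8 -311.8   12. ]
(np.float32(374.06137), np.float32(297.65076)) [ 581.5 -343.4   12. ]
```

View pics/bar_top.png

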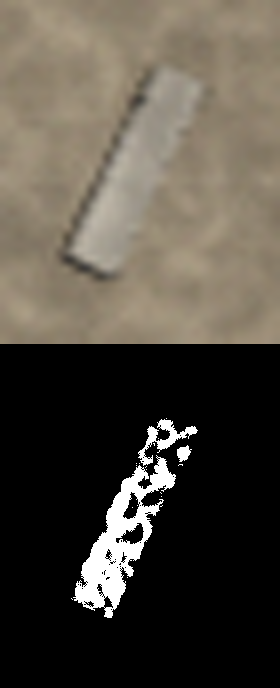

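View pics/bar_side.png

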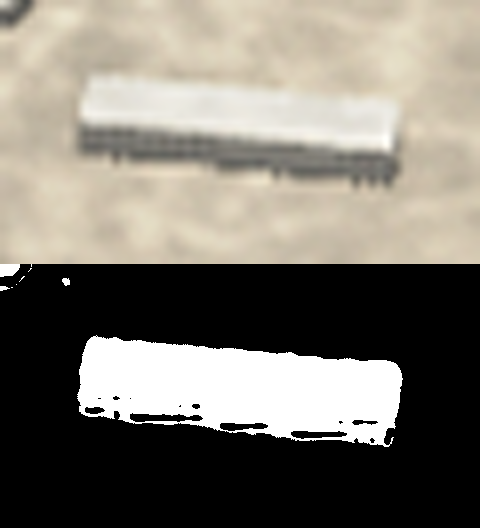

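```bash
python3 - <<'E'
from h import *
np.set_printoptions(precision=1,suppress=True)
for n,pts,x0,y0 in(("top",[(155,68),(203,90),(115,275),(70,257)],410,185),("side",[(90,73),(400,103),(388,150),(80,122)],325,275)):
    P=np.array([onz(n,*uncrop(p,x0,y0,8),12) for p in pts]);print(n,P[:,:2].tolist(),P.mean(0),[np.linalg.norm(P[i]-P[i-1]).round(1) for i in range(4)])
    e=max([(P[i]-P[i-1]) for i in range(4)],key=np.linalg.norm);print(np.arctan2(e[1],e[0]))
print("base side FR,RR",onz("side",*uncrop((97,543),270,140,6),10),onz("side",*uncrop((428,512),270,140,6),10))
print("FRbot",onz("side",*uncrop((100,560),270,140,6),0))
# nut both
print("nut",onz("top",*uncrop((380,139),280,160,4),13),onz("side",345,246.5,13))
# pins: top/side triangulate
tp=[(246,204),(311,214),(232,322),(296,331)]
sp=[(297,360),(309,391),(180,421),(191,455)]
for a,b in zip(tp,sp):
    o1,d1=ray("top",*uncrop(a,280,160,6));o2,d2=ray("side",*uncrop(b,270,140,6))
    A=np.array([d1,-d2]).T;k=np.linalg.lstsq(A,o2-o1,rcond=None)[0];p=o1+d1*k[0];q=o2+d2*k[1];print((p+q)/2,np.linalg.norm(p-q))
E
python3 - <<'E'
import cv2
a=cv2.imread("pics/top0.png");b=cv2.imread("pics/side0.png")
cv2.imwrite("pics/z1.png",cv2.hconcat([cv2.resize(a[183:207,362:390],(392,336),interpolation=cv2.INTER_CUBIC),cv2.resize(b[236:260,331:359],(392,336),interpolation=cv2.INTER_CUBIC)]))
E
```

```text
top [[591.1342146980004, -312.4711528118487], [582.6506079060956, -330.4448596757069], [510.62693338802603, -293.3189934181131], [517.3679634486881, -276.5862430799118]] [ 550.4 -303.2   12. ] [np.float64(82.0), np.float64(19.9), np.float64(81.0), np.float64(18.0)]
-0.45276340272974097
side [[521.214076239869, -274.6224070545146], [595.9375629642203, -313.5731746816242], [585.1161041053504, -330.1411691065359], [511.8694145300316, -293.13174667946635]] [ 553.5 -302.9   12. ] [np.float64(20.7), np.float64(84.3), np.float64(19.8), np.float64(82.1)]
-0.4805148342530141
base side FR,RR [469.6 -16.9  10. ] [618. -41.  10.]
FRbot [470.7 -15.5   0. ]
nut [ 585.3 -145.4   13. ] [ 590.3 -146.8   13. ]
[575.5  20.3  65. ] 1.5180277981002526
[570.9 -11.5  65.7] 2.089601363797028
[520.8  26.8  39.9] 0.657387381875509
[517.   -4.9  39.5] 1.4247039562461148
```

View pics/z1.png

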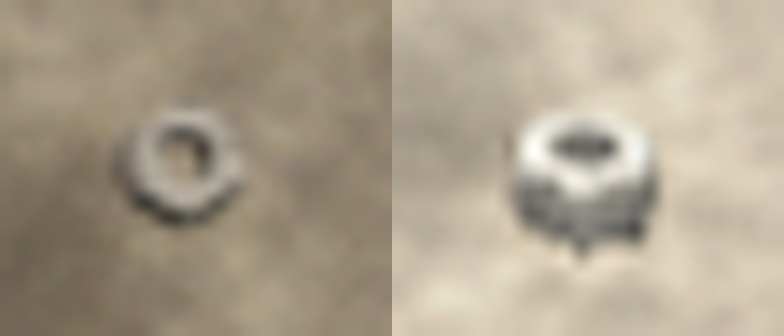

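```bash
cat >> h.py <<'E'
JX,JY,JTH=547.8,6.8,-0.125
c25,s25=np.cos(np.radians(25)),np.sin(np.radians(25))
def Nst(x,y,z): return np.array([x*c25-z*s25,y,50+x*s25+z*c25])
def J(p,pose=None):
    x,y,t=pose or (JX,JY,JTH);p=np.asarray(p,float)
    return np.array([x+p[0]*np.cos(t)-p[1]*np.sin(t),y+p[0]*np.sin(t)+p[1]*np.cos(t),p[2]])
E
cat > ov.py <<'E'
from h import *
def overlay(n,im,box,f,out,pose=None):
    x0,y0,x1,y1=box
    cr=cv2.resize(im[y0:y1,x0:x1],None,fx=f,fy=f,interpolation=cv2.INTER_CUBIC)
    def pl(pts,col):
        q=[proj(n,J(p,pose)) for p in pts];q=[(int((u-x0+.5)*f-.5),int((v-y0+.5)*f-.5)) for u,v in q]
        for a,b in zip(q,q[1:]): cv2.line(cr,a,b,col,1,cv2.LINE_AA)
    z=10;pl([(-78,50,z),(-78,-40,z),(78,-40,z),(78,50,z),(-78,50,z)],(0,0,255))
    for x in(30,-30):
        for y in(16,-16): pl([Nst(x,y,0),Nst(x,y,9)],(0,255,0))
    for a,b in((12,34),(-28,-12)): pl([(-72,a,60),(-72,b,60),(-52,b,60),(-52,a,60),(-72,a,60)],(255,0,0))
    pl([Nst(-42.5,14,8),Nst(-42.5,-14,8)],(255,0,255))
    pl([(-62,86,50),(-62,68,50)],(0,255,255))
    pl([Nst(62,22,17),Nst(62,-22,17)],(255,255,0))
    cv2.imwrite(out,cr)
E
python3 - <<'E'
from ov import *
overlay("top",cv2.imread("pics/top0.png"),(285,165,350,245),7,"pics/ot.png")
overlay("side",cv2.imread("pics/side0.png"),(275,180,345,240),8,"pics/os.png")
E
```

```text
(no output)
```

View pics/ot.png

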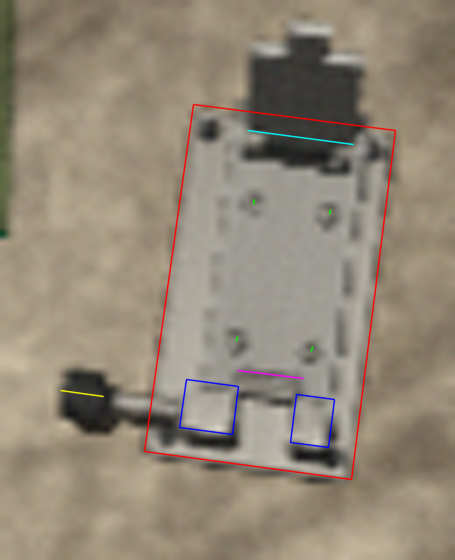

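View pics/os.png

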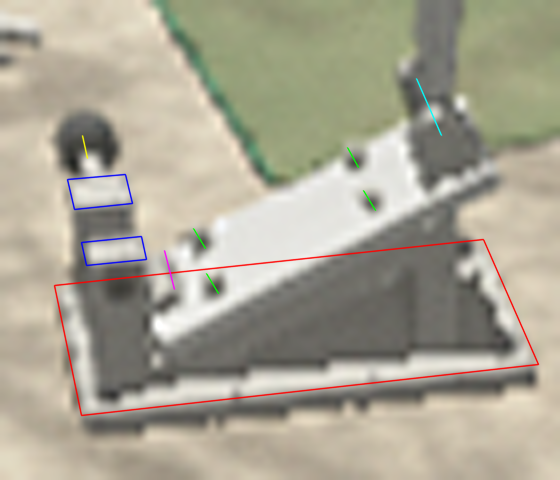

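```bash
cat >> h.py <<'E'
JX,JY,JTH=548.4,6.2,-0.127
from scipy.spatial.transform import Rotation as Ro
TIP=env.tips_ahead
def quat_tilt(yaw,tilt,flip=1):
    x=np.array([np.cos(tilt)*np.cos(yaw),np.cos(tilt)*np.sin(yaw),np.sin(tilt)])
    z=-np.array([-np.sin(tilt)*np.cos(yaw),-np.sin(tilt)*np.sin(yaw),np.cos(tilt)])
    x=x*flip;y=np.cross(z,x);return Ro.from_matrix(np.array([x,y,z]).T).as_quat()
def tcp(tip,q): return np.asarray(tip)-Ro.from_quat(q).as_matrix()[:,2]*TIP
def st():
    s=env.read_state();print("t%.2f"%s["time_s"],"tip",np.round(s["tool_pos"]+Ro.from_quat(s["orientation"]).as_matrix()[:,2]*TIP,1),"F",np.round(s["force"],1),"w%.1f"%s["width"]);return s
QN=lambda f=1:quat_tilt(JTH,np.radians(25),f)
E
python3 - <<'E'
from h import *
print(TIP)
for f in(1,-1):
    qa=quat_tilt(-0.467,0,f);
    for p,q in((tcp([552,-303,2.5],qa),qa),(tcp(J(Nst(1,0,2.5)),QN(f)),QN(f)),(tcp(J(Nst(1,0,80)),QN(f)),QN(f)),(tcp(J([115,0,150]),quat_tilt(JTH,0,f)),quat_tilt(JTH,0,f)),(tcp(J([-62,110,44]),quat_tilt(JTH,0,f)),quat_tilt(JTH,0,f))):
        r=env.ik(p,q);print(f,None if r is None else r.round(2))
E
```

```text
80.0
1 [-0.52  0.73  1.71 -0.    0.7   1.52]
1 None
1 [ 0.04  0.32  2.22 -0.39  0.18  2.11]
1 [-0.03  0.56  1.59 -0.    0.99  1.67]
1 [ 0.22  0.55  1.97 -0.    0.63  1.92]
-1 [-0.52  0.73  1.71 -0.    0.7  -1.62]
-1 None
-1 [ 0.04  0.32  2.22 -0.39  0.18 -1.03]
-1 [-0.03  0.56  1.59 -0.    0.99 -1.47]
-1 [ 0.22  0.55  1.97 -0.    0.63 -1.23]
```

```bash
python3 - <<'E'
from h import *
f=1
for d in(5,8,10,12,15,20,25):
  for f in(1,-1):
    qn=quat_tilt(JTH,np.radians(25-d),f);qa=quat_tilt(-0.467,-np.radians(d),f)
    r=[env.ik(tcp(J(Nst(1,0,4)),qn),qn),env.ik(tcp([552,-303,4.5],qa),qa)]
    print(d,f,[None if k is None else k.round(2).tolist() for k in r])
E
```

```text
5 1 [[0.02, 0.5, 2.12, -0.29, 0.18, 1.99], [-0.52, 0.75, 1.64, -0.01, 0.83, 1.52]]
5 -1 [[0.02, 0.5, 2.12, -0.29, 0.18, -1.15], [-0.52, 0.75, 1.64, -0.01, 0.83, -1.62]]
8 1 [[0.01, 0.51, 2.09, -0.16, 0.25, 1.86], [-0.52, 0.77, 1.6, -0.01, 0.9, 1.53]]
8 -1 [[0.01, 0.51, 2.09, -0.16, 0.25, -1.28], [-0.52, 0.77, 1.6, -0.01, 0.9, -1.62]]
10 1 [[0.01, 0.51, 2.07, -0.12, 0.31, 1.81], [-0.52, 0.79, 1.58, -0.01, 0.95, 1.53]]
10 -1 [[0.01, 0.51, 2.07, -0.12, 0.31, -1.33], [-0.52, 0.79, 1.58, -0.01, 0.95, -1.61]]
12 1 [[0.01, 0.51, 2.05, -0.09, 0.36, 1.78], [-0.52, 0.8, 1.55, -0.01, 1.0, 1.53]]
12 -1 [[0.01, 0.51, 2.05, -0.09, 0.36, -1.36], [-0.52, 0.8, 1.55, -0.01, 1.0, -1.61]]
15 1 [[0.0, 0.52, 2.01, -0.05, 0.44, 1.75], [-0.51, 0.82, 1.51, -0.01, 1.07, 1.53]]
15 -1 [[0.0, 0.52, 2.01, -0.05, 0.44, -1.4], [-0.51, 0.82, 1.51, -0.01, 1.07, -1.61]]
20 1 [[-0.0, 0.54, 1.95, -0.02, 0.56, 1.71], [-0.51, 0.86, 1.44, -0.02, 1.18, 1.53]]
20 -1 [[-0.0, 0.54, 1.95, -0.02, 0.56, -1.43], [-0.51, 0.86, 1.44, -0.02, 1.18, -1.61]]
25 1 [[-0.01, 0.56, 1.89, -0.0, 0.68, 1.69], [-0.51, 0.91, 1.37, -0.02, 1.3, 1.54]]
25 -1 [[-0.01, 0.56, 1.89, -0.0, 0.68, -1.45], [-0.51, 0.91, 1.37, -0.02, 1.3, -1.61]]
```

```bash
cat >> h.py <<'E'
D=np.radians(10)
QA=quat_tilt(-0.467,-D,-1); QP=quat_tilt(JTH,np.radians(25)-D,-1)
def snap(n,box,f,out):
    im=viewer.camera(n);cv2.imwrite(f"pics/raw_{out}",im);x0,y0,x1,y1=box
    cv2.imwrite("pics/"+out,cv2.resize(im[y0:y1,x0:x1],None,fx=f,fy=f,interpolation=cv2.INTER_CUBIC));return im
E
python3 - <<'E'
from h import *
env.reach(tcp([552,-303,70],QA),QA)
print(env.move_l(tcp([552,-303,4],QA),rate=80,f_stop=8)); st()
set_gripper(10); s=st()
env.move_l(tcp([552,-303,90],QA),rate=120); env.hold(.1); st()
snap("side",(280,180,440,320),5,"g1.png")
E
```

```text
False
t2.61 tip [ 552.4 -303.2    4.4] F [-0.8 -0.3  1.2] w87.8
t3.66 tip [ 552.  -302.9    4. ] F [ 1.3  1.1 -0.1] w19.9
t4.62 tip [ 551.4 -302.6   89. ] F [ 0.1 -0.4 -1.9] w19.5
```

View pics/g1.png

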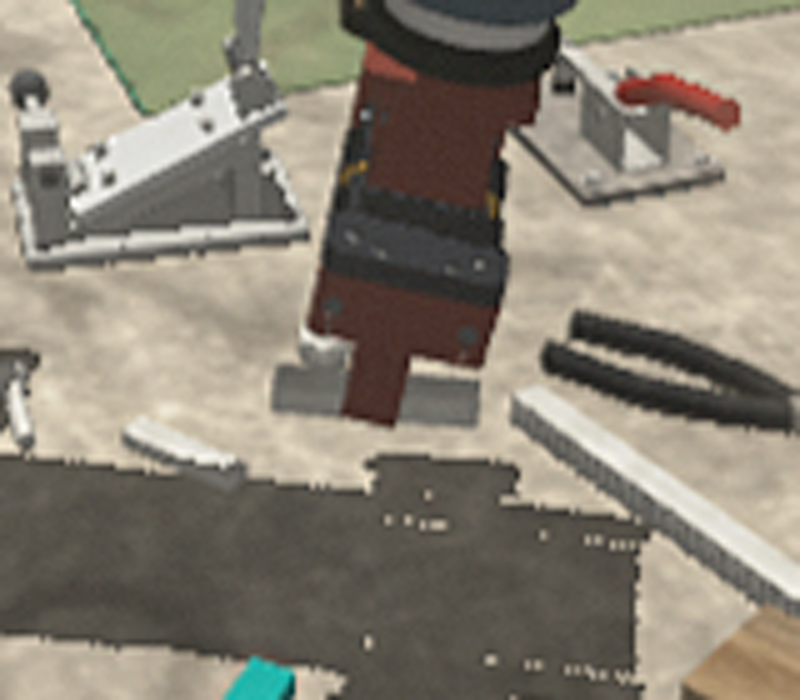

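```bash
python3 - <<'E'
from h import *
env.move_l(tcp([540,-250,150],QA),rate=200)
env.reach(tcp(J(Nst(2,0,45)),QP),QP); env.hold(.3); st(); print(J(Nst(2,0,45)))
snap("side",(270,130,370,240),6,"h1s.png");snap("top",(280,150,370,250),6,"h1t.png")
E
```

```text
t6.58 tip [531.8   7.6  91.7] F [ 0.5  0.2 -0.7] w19.7
[531.33335879   8.37919211  91.62908694]
```

View pics/h1s.png

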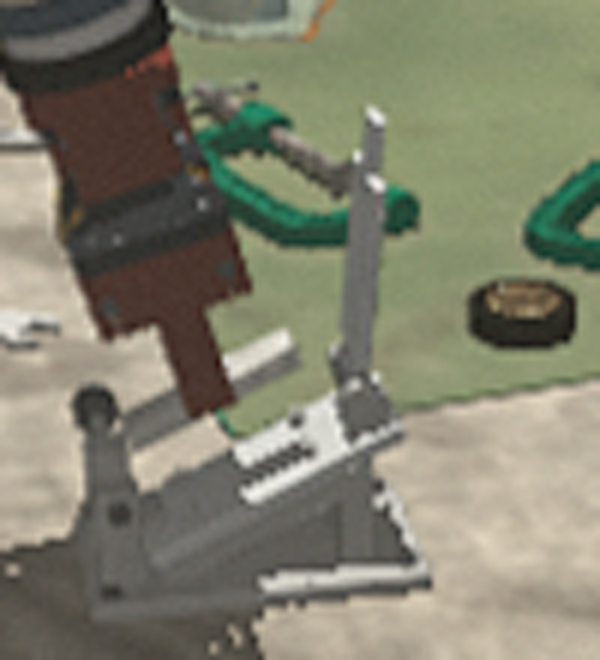

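View pics/h1t.png

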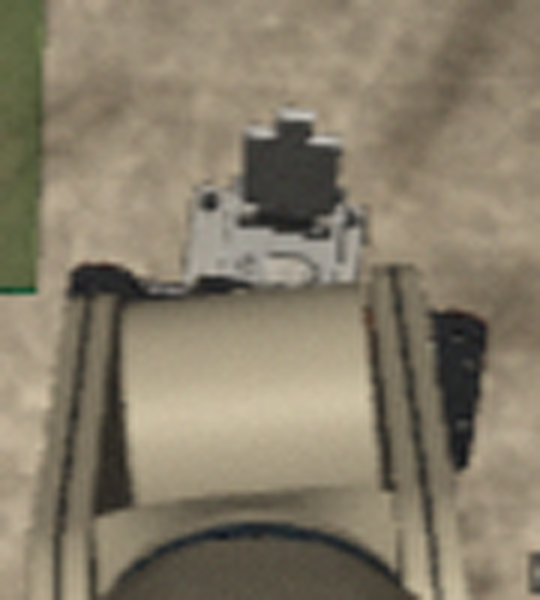

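```bash
python3 - <<'E'
from h import *
def pr(P):
    u,v=proj("side",P);return round((u-270+.5)*6-.5,1),round((v-130+.5)*6-.5,1)
s=env.read_state()
# commanded vs actual offset
off=s["tool_pos"]+Ro.from_quat(s["orientation"]).as_matrix()[:,2]*TIP-J(Nst(2,0,45)); print(off)
for n,p in(("top R far",(44.5,10,53)),("top R near",(44.5,-10,53)),("bot R near",(44.5,-10,41)),("bot L near",(-40.5,-10,41)),("top L near",(-40.5,-10,53)),
  ("pinRL",(30,16,4)),("pinRR",(30,-16,4)),("pinFL",(-30,16,4)),("pinFR",(-30,-16,4))): print(n,pr(J(Nst(*p))+off*(p[2]>20)))
print("measured pins (y+60):",(297,420),(309,451),(180,481),(191,515))
b=cv2.imread("pics/raw_h1s.png")
cv2.imwrite("pics/h1z.png",cv2.resize(b[180:225,285:340],None,fx=14,fy=12,interpolation=cv2.INTER_NEAREST))
E
```

```text
[ 0.24947145 -0.49392745  0.0375267 ]
top R far (np.float64(280.8), np.float64(327.2))
top R near (np.float64(288.5), np.float64(346.2))
bot R near (np.float64(300.4), np.float64(367.2))
bot L near (np.float64(131.8), np.float64(456.5))
top L near (np.float64(119.1), np.float64(436.0))
pinRL (np.float64(296.9), np.float64(419.2))
pinRR (np.float64(309.3), np.float64(451.5))
pinFL (np.float64(181.9), np.float64(479.9))
pinFR (np.float64(191.5), np.float64(513.5))
measured pins (y+60): (297, 420) (309, 451) (180, 481) (191, 515)
```

View pics/h1z.png

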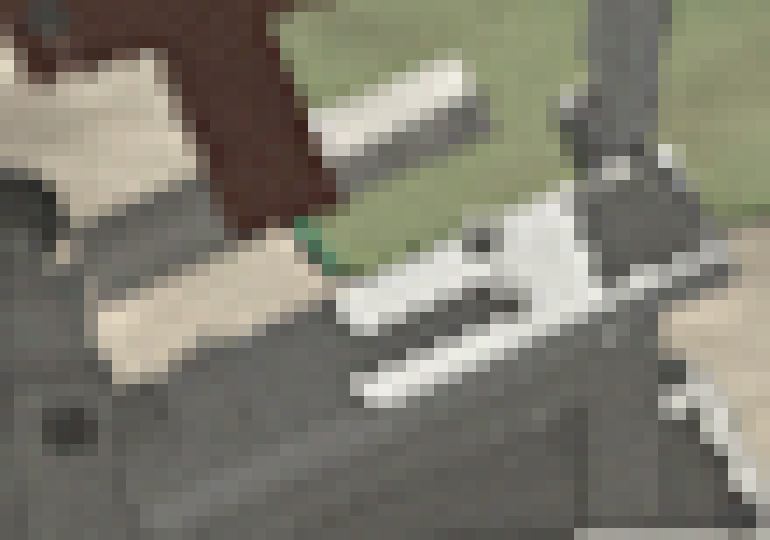

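```bash
python3 - <<'E'
from h import *
print(env.move_l(tcp(J(Nst(2,0,15)),QP),rate=60,f_stop=6)); env.hold(.2); st(); print(J(Nst(2,0,15)))
im=snap("side",(280,175,340,225),10,"h2s.png")
E
```

```text
False
t7.53 tip [544.    6.8  64.7] F [-0.  -0.1 -0.6] w19.8
[543.90979784   6.77334147  64.43985333]
```

View pics/h2s.png

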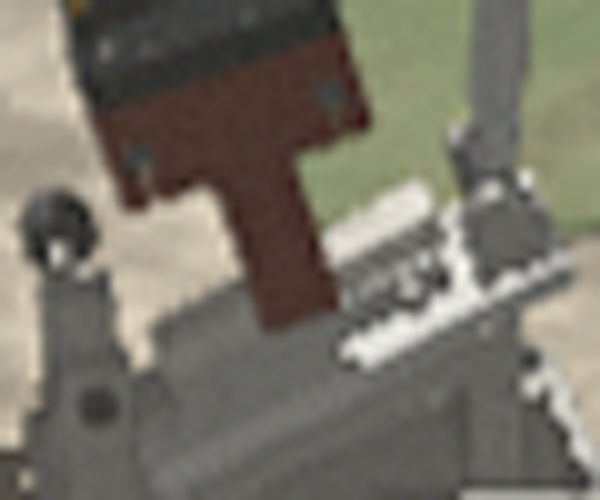

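```bash
python3 - <<'E'
from h import *
print(env.move_l(tcp(J(Nst(2,0,3)),QP),rate=25,f_stop=5)); s=st(); 
t=s["tool_pos"]+Ro.from_quat(s["orientation"]).as_matrix()[:,2]*TIP-[JX,JY,50]
ct,sn=np.cos(JTH),np.sin(JTH);jx=ct*t[0]+sn*t[1];jy=-sn*t[0]+ct*t[1]
print("nest",jx*c25+t[2]*s25,jy,-jx*s25+t[2]*c25)
im=snap("side",(280,175,340,225),10,"h3s.png")
E
```

```text
True
t7.95 tip [547.5   6.8  57.3] F [ 2.5  3.6 -2.1] w19.4
nest 2.16041076813739 0.5028673846653067 7.0084292414251905
```

View pics/h3s.png

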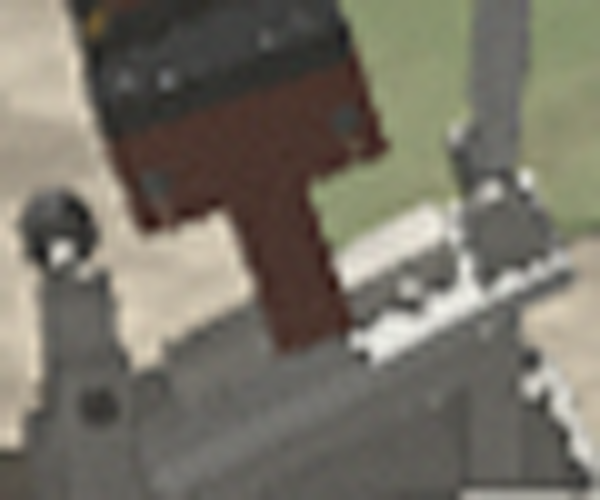

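```bash
cat >> h.py <<'E'
def nest_tip():
    s=env.read_state()
    t=s["tool_pos"]+Ro.from_quat(s["orientation"]).as_matrix()[:,2]*TIP-[JX,JY,50]
    ct,sn=np.cos(JTH),np.sin(JTH);jx=ct*t[0]+sn*t[1];jy=-sn*t[0]+ct*t[1]
    F=s["force"];f=np.array([ct*F[0]+sn*F[1],-sn*F[0]+ct*F[1],F[2]])
    print("t%.2f nest"%s["time_s"],np.round([jx*c25+t[2]*s25,jy,-jx*s25+t[2]*c25],1),"F nest",np.round([f[0]*c25+f[2]*s25,f[1],-f[0]*s25+f[2]*c25],1),"M",s["wrist_torque"].round(2),"w%.1f"%s["width"])
E
python3 - <<'E'
from h import *
nest_tip()
env.move_l(tcp(J(Nst(2,0.5,12)),QP),rate=40); nest_tip()
env.move_l(tcp(J(Nst(2,2,12)),QP),rate=40);env.hold(.1); nest_tip()
print(env.move_l(tcp(J(Nst(2,2,3)),QP),rate=25,f_stop=5)); nest_tip()
E
```

```text
t8.00 nest [2.1 0.5 7.2] F nest [ 0.9  3.7 -2.9] M [ 0.67 -0.35  0.2 ] w19.6
t8.26 nest [ 1.7  0.4 12.4] F nest [-0.6  1.3 -1. ] M [0.04 0.02 0.01] w19.5
t8.61 nest [ 1.9  2.  12. ] F nest [-1.1  0.9 -0.7] M [0.1  0.05 0.01] w19.5
True
t8.97 nest [2.1 2.  3.6] F nest [ 0.6 -0.6  4. ] M [ 0.07 -0.08  0.11] w19.6
```

```bash
python3 - <<'E'
from h import *
print(env.move_l(tcp(J(Nst(-5,2,3.8)),QP),rate=15,f_stop=6)); nest_tip()
env.hold(.3); nest_tip()
im=snap("side",(280,175,340,225),10,"h4s.png")
E
```

```text
True
t9.33 nest [-1.6  2.1  3.6] F nest [2.1 0.3 4.2] M [-0.01 -0.11  0.07] w19.5
t9.63 nest [-1.5  2.2  3.6] F nest [ 0.2 -0.3  3.5] M [0.05 0.05 0.07] w19.4
```

View pics/h4s.png

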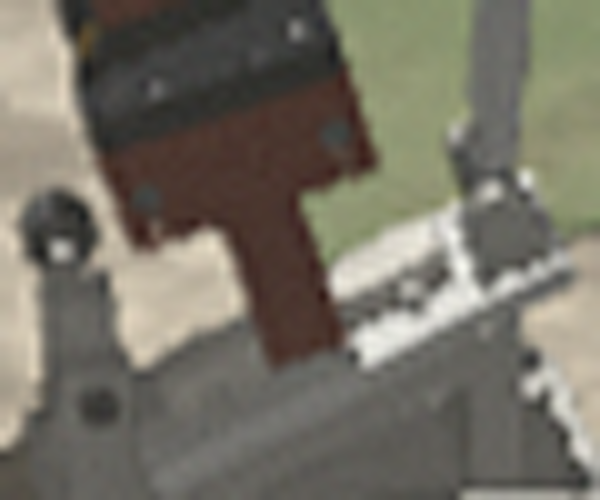

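```bash
python3 - <<'E'
from h import *
print(env.move_l(tcp(J(Nst(-5,2,3.8)),QP),rate=8,f_stop=9)); nest_tip()
env.hold(.3); nest_tip()
E
```

```text
False
t10.29 nest [-1.6  2.3  3.7] F nest [ 7.7 -2.6  2.1] M [-0.57 -1.05 -0.05] w19.6
t10.59 nest [-1.6  2.2  3.7] F nest [ 7.  -2.1  3.1] M [-0.61 -1.1  -0.06] w19.2
```

```bash
python3 - <<'E'
from h import *
env.move_l(tcp(J(Nst(-1.8,2,3.8)),QP),rate=20); env.hold(.2); nest_tip()
set_gripper(42); nest_tip()
env.move_l(tcp(J(Nst(-1.8,2,3.8)),QP)-Ro.from_quat(QP).as_matrix()[:,2]*70,rate=100); 
Q0=quat_tilt(JTH,0,-1)
env.reach(tcp(J([-70,0,270]),Q0),Q0); set_gripper(0); st()
snap("side",(275,130,345,240),5,"i1s.png");snap("top",(285,165,350,245),7,"i1t.png")
E
```

```text
t11.10 nest [-1.5  2.1  3.7] F nest [ 2.6 -1.6 -0.9] M [-0.22 -0.45 -0.02] w19.4
t11.66 nest [-1.7  2.1  3.8] F nest [0.7 0.5 0.1] M [ 0.06 -0.02  0.02] w41.8
t13.95 tip [479.   15.1 270. ] F [ 0.1  0.6 -0.2] w0.6
```

View pics/i1s.png

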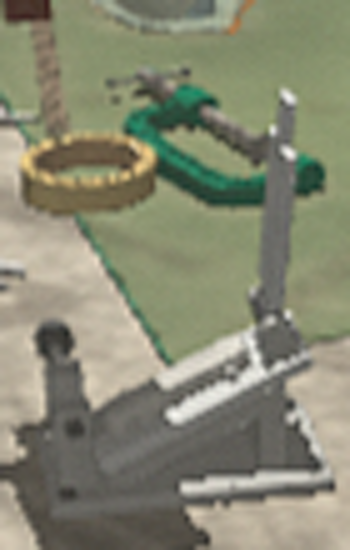

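View pics/i1t.png

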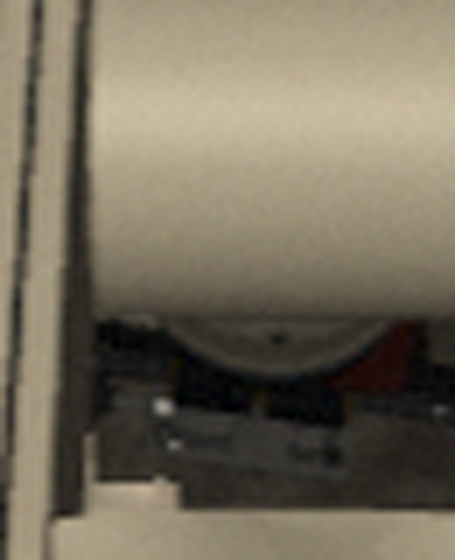

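```bash
python3 - <<'E'
from h import *
Q0=quat_tilt(JTH,0,-1)
env.move_l(tcp(J([112,1.5,270]),Q0),rate=200)
print(env.move_l(tcp(J([112,1.5,152]),Q0),rate=120,f_stop=8)); st()
print(env.move_l(tcp(J([-20,1.5,152]),Q0),rate=100,f_stop=15)); st()
snap("side",(255,110,365,240),5,"k1.png")
E
```

```text
False
t16.24 tip [660.3  -6.5 152.9] F [0.1 0.2 0.6] w0.7
False
t17.71 tip [528.7  10.2 151.9] F [0.4 0.4 0.3] w0.6
```

View pics/k1.png

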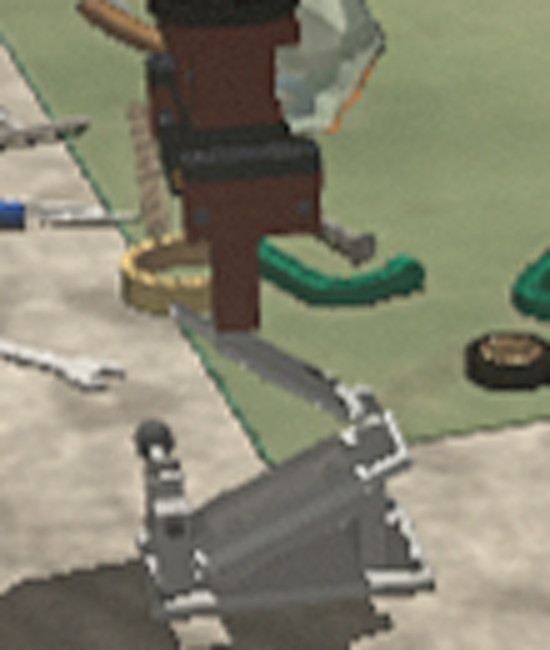

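```bash
python3 - <<'E'
from h import *
def T(a,r=90): return tcp(J(Nst(62-r*np.cos(a)+3*np.sin(a)+10,1.5,17+r*np.sin(a)+3*np.cos(a))),QP)
env.move_l(T(1.15)+[0,0,8],rot=QP,rate=80); st()
for a in(1.0,.85,.7,.55,.4,.25,.1):
    h=env.move_l(T(a),rate=80,f_stop=20)
    if h: print("stop",a); break
nest_tip()
h=env.move_l(tcp(J(Nst(-20,1.5,12)),QP),rate=25,f_stop=18);print(h);nest_tip()
snap("side",(255,110,365,240),5,"k2.png")
E
```

```text
t18.17 tip [540.2   8.8 165. ] F [-0.  -0.2  0.4] w0.6
t20.48 nest [-17.5   1.5  28.9] F nest [ 0.2  0.2 -0.1] M [0.09 0.   0.04] w0.8
True
t20.93 nest [-17.8   1.5  21.1] F nest [ 1.3 -0.4 17.8] M [ 0.05  0.12 -0.03] w0.6
```

View pics/k2.png

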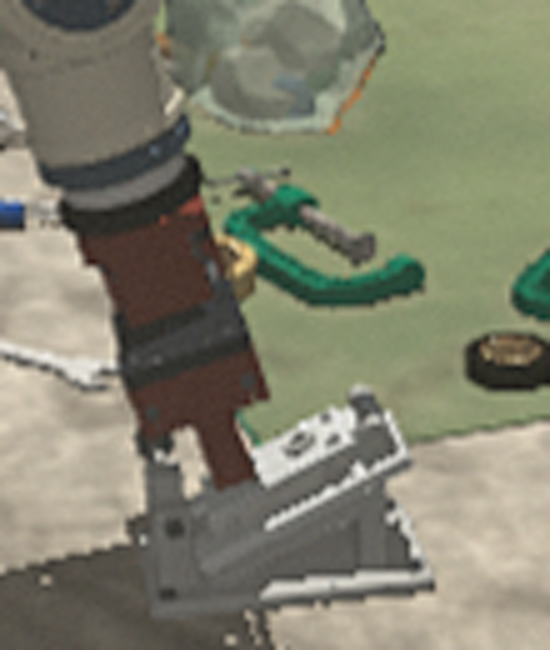

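```bash
python3 - <<'E'
from h import *
Q0=quat_tilt(JTH,0,-1)
env.move_l(tcp(J(Nst(-20,1.5,80)),QP),rate=120)
env.reach(tcp(J([-62,125,130]),Q0),Q0)
snap("side",(255,140,365,240),6,"k3.png")
print(env.move_l(tcp(J([-62,125,40]),Q0),rate=120,f_stop=8)); st()
print(env.move_l(tcp(J([-62,60,40]),Q0),rate=50,f_stop=14)); st();nest_tip()
t=env.read_state()
snap("side",(255,140,365,240),6,"k4.png")
E
```

```text
False
t23.13 tip [503.1 137.9  40.4] F [ 0.8 -0.1  1.1] w0.3
True
t24.18 tip [495.6  82.   40. ] F [-1.2  5.3  3.5] w0.8
t24.18 nest [-60.4  68.5  17.1] F nest [-0.2  5.1  4. ] M [ 0.9  -0.   -0.03] w0.8
```

View pics/k3.png

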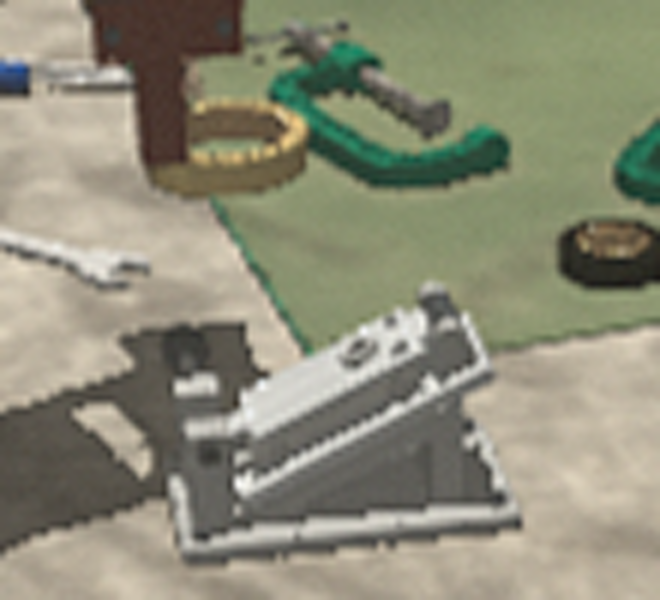

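View pics/k4.png

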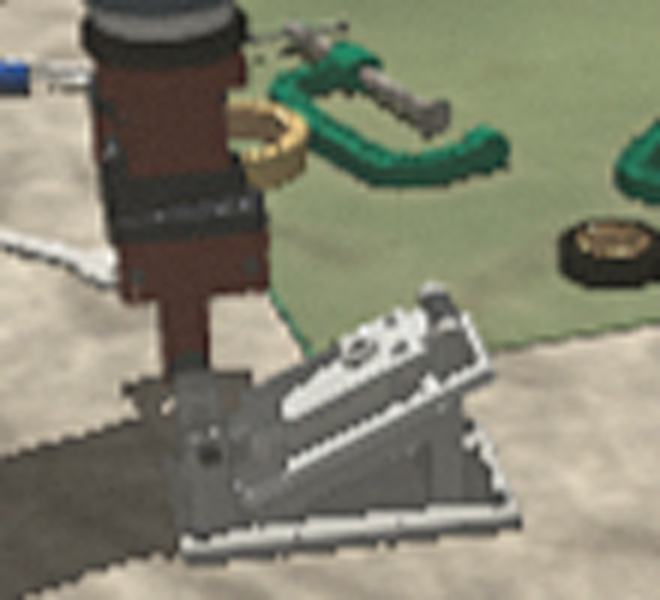

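```bash
python3 - <<'E'
from h import *
Q0=quat_tilt(JTH,0,-1)
print(env.move_l(tcp(J([-62,52,40]),Q0),rate=15,f_stop=15)); nest_tip(); env.hold(.3); nest_tip()
env.move_l(tcp(J([-62,125,40]),Q0),rate=120)
env.move_l(tcp(J([-62,125,200]),Q0),rate=200)
env.move_joints([-1.142,0.423,1.63,0,1.089,-0.019]); st()
snap("side",(255,140,365,240),6,"k5.png");snap("top",(285,165,350,245),7,"k6.png")
E
```

```text
True
t24.60 nest [-60.4  68.6  17.1] F nest [0.5 3.4 3.2] M [ 0.58 -0.06  0.02] w0.3
t24.90 nest [-60.5  68.6  17. ] F nest [1.5 1.9 1.1] M [ 0.37 -0.2  -0.03] w0.4
t29.09 tip [ 271.3 -562.7  222.7] F [0.3 0.3 0.2] w0.2
```

View pics/k5.png

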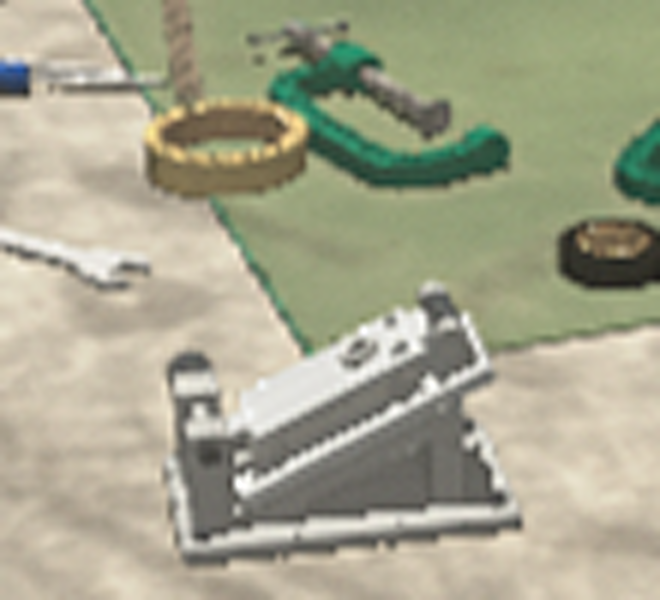

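View pics/k6.png

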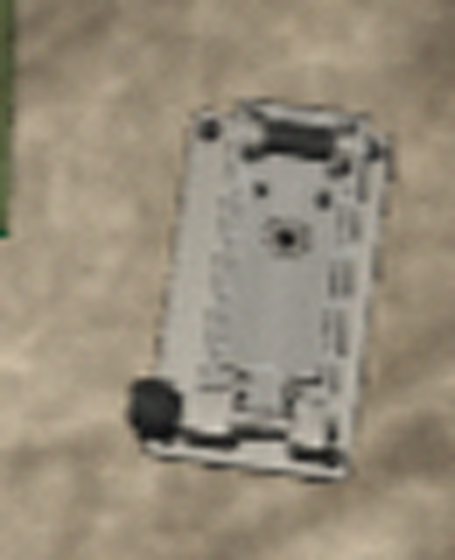

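```bash
python3 - <<'E'
from h import *
def tj(p,z,n="top"):
    P=onz(n,*uncrop(p,285,165,7),z);d=P[:2]-[JX,JY];c,s=np.cos(JTH),np.sin(JTH);return (np.round([c*d[0]+s*d[1],-s*d[0]+c*d[1]],1))
for name,im in(("before","pics/raw_i1t.png"),):pass
for nm,f in(("start","pics/top0.png"),("end","pics/raw_k6.png")):
    a=cv2.imread(f)[165:245,285:350];g=cv2.resize(a,None,fx=7,fy=7,interpolation=cv2.INTER_CUBIC)
    m=(cv2.cvtColor(g,cv2.COLOR_BGR2GRAY)<75).astype(np.uint8);m[:350]=0;m[:,190:]=0
    k=max(cv2.findContours(m,0,2)[0],key=cv2.contourArea);x,y,w,h=cv2.boundingRect(k)
    print(nm,(x,y,w,h),tj((x,y+h*.4),50),tj((x+w,y+h*.5),50))
E
```

```text
start (62, 371, 118, 72) [-66.7  85.2] [-63.   35.9]
end (130, 380, 60, 63) [-65.1  56.7] [-64.3  31.5]
```

```bash
python3 - <<'E'
from h import *
workorder.sign_off()
E
```

```text
the job is handed in; nothing more can be done
```

I laid the larger bare-metal bar in the jig's bed, swung the leaf down over it, pushed the bolt home and handed the job in at about 29 s of the 64 s. The sign-off reports no verdict.

- **Bar:** On the first descent the bar caught on the right-hand pins, with about 4 N of side force. I lifted it, moved it about 1.5 mm to the left and lowered it onto the bed. I then slid it down the slope until the foot stop resisted with 7–8 N, and only then opened the fingers. The pictures before I closed the leaf showed it lying in the bed.
- **Leaf:** Pressed down with 18 N until it stopped, at the height expected for closed (19–20 mm above the bed against 20 mm). The last pictures show it lying flat over the bar.
- **Bolt:** It met a hard stop at the same place on two pushes of about 14–15 N. In the last top view the knob's end is at y ≈ 56.7 mm, against 56 mm at home, which is about 29 mm of travel.
- **Final state:** The arm is back at its start pose, clear of everything. Nothing but the bar, leaf and bolt met the gripper. The tape, and the end of the spanner in view, look unmoved. I did not measure the bystanders, and the hex bolt, nut and tube were outside my last close-ups.

**Disagreements:**
- The two cameras differed by about 3–5 mm on some points.
- The jig's real centre line seems to lie about 2 mm to the left of my camera estimate. I corrected this by touch at the pins.
- After the leaf closed I could not see the bar well enough to measure it again.

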